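# Push the row of lotus knobs home and shut the catch behind it

### The arm

A 6-joint arm with a two-finger parallel gripper is mounted at the origin on the work surface. World frame = base frame: x ahead of the robot, y to its left, z up, the work surface at z = 0. Lengths are in m, angles in degrees, forces in N, time in s.
With the tool pointing down it reaches from about 0.375 to 0.9 m from the base axis. Payload 3.1 kg.
Tool frame: the origin (TCP) lies at the very end of the fingers, on their centre line; the grasp point (between the pads) lies 19 mm behind it (bot.tcp_to_grasp is the distance from the TCP to the grasp point, in m); z points along the fingers, y is the direction in which the jaws open and shut (so a half turn about z gives the same grasp; the last joint's range is limited). The gripper opens to 87 mm and grips with 3 to 60 N. Pads are 19 mm wide; open, the fingers measure 117 mm over their backs; the gripper's body (75 mm by 190 mm) begins 51 mm behind the grasp point.
Start: joints at [-83.451, 30.224, 82.088, -0, 67.689, -10.227], TCP at [0.18, -0.598, 0.223] pointing down, gripper open.
Joint ranges: [-176.69, 176.69], [-43.24, 126.21], [12.49, 139.97], [-82, 262], [0, 151.66], [-163.58, 163.58]. Speed limits (degrees/s): [159.86, 159.86, 180, 180, 180, 180].

### API

Orientations are given as a 3x3 rotation matrix whose columns are the frame's x, y, z axes.
In Python, from rig import telemetry, eyes, order, bot gives the robot as it stands. The module is installed in compiled form; this text tells all that it offers.
- The arm moves only by the tool servo_tool, never from a script. Its argument "targets" is a list of rows, each a list of 2 entries, a list of its own where there are three numbers: the shift along the tool's x, y, z in m, then the turn, a rotation vector about the tool's x, y, z in rad. In form: [[[tx, ty, tz], [wx, wy, wz]], ...]. A call has 1 to 12 rows; each row is the pose to reach, as a shift and turn from the pose commanded when the call began, along the tool's axes at that moment; what a row does not reach only later rows make up. A row lasts 1/8 s, in which the tool goes at most 62.5 mm and 10.7 degrees, less where a joint would pass 70% of its speed; a pose out of reach is approached as far as the arm can. A call with a gripper value outside its range is refused whole. "gripper" is the finger opening in m, from 0 to 0.087, set as the call begins (left out, the last holds). The fingers move at their own pace and stop on an object; the grip force is fixed at half the most. Time passes only in rows, so rows that repeat a pose let the fingers close. It gives the time, the measured TCP pose, the force and the opening at its end, in the units of the state.
- telemetry.read_state(): the state, without advancing time (a new reading comes with each control period).
- eyes.capture(name): name is "scene" or "top"; returns a dict with "pixels" (384x512x3 uint8, blue, green, red), "intrinsics" (3x3 intrinsics, pixels), "extrinsics" (4x4, takes a point from camera to world coordinates). Camera axes: x right, y down, z forward; pixel columns grow to the right and rows downward; lengths in m; the calibration is good to about 2 mm. A picture is of the moment at which its call begins. There is no depth.
- order.hand_in(): hands the job in, once; it reports no verdict.
The state is a dict: "time_s": time; "joint_positions": joint angles; "qvel": joint speeds; "tau": joint torques, N m; "position": TCP position; "tcp_rot": TCP orientation; "force": force on the tool from outside, world axes, zero at the start; "moment": the same for the moment, N m; "opening": opening from 0.0 (shut) to 1.0 (fully open).
Only numpy, scipy, OpenCV 4.12 (cv2) and the standard library are available. Lean on these libraries where they do the work, as an engineer would, in place of code of your own. Each camera call takes 0.05 s, during which the arm holds its last target. There are 200 camera calls.

### The job

Pushing only on the last of the four gilded lotus knobs, slide the whole row along the wooden rail as one train, kept together, until the first knob is up against the steel end stop. Then push the brass swivel catch round, as far as it goes, so that it lies square across the channel behind the last knob and keeps the row there. Do not pick up or tip any knob, and leave the other loose things where they stand.

Things in the scene. Friction and masses are not known exactly. Their poses are not given: they have to be found in the camera images.
- rail: straight light-brown wooden rail fixed on the teak board (board top 18 mm above the table), 360 mm long, 54 mm wide, with a channel 40 mm wide along its whole length. Origin: middle of its underside, on the board. Its y axis runs along the channel towards the end stop, x across it towards the swivel catch, z up. Channel floor at z 6 mm, side walls 7 mm thick with tops at z 14 mm; open at the -y end
- stop_face (a point): middle of the face of the dark steel end stop that the first knob must meet, 165 mm along the rail's +y from its origin, 20 mm above the board; the stop is 40 mm high; same axes as the rail
- catch (a joint): swivel catch, a flat brass bar turning about an upright pivot beside the rail. Radians: 0 = bar lies along the rail outside the channel, pointing away from the stop (rail -y); about -0.4 = its free end swung further out from the rail; it grows as the free end swings in over the channel (clockwise seen from above), to its stop at 1.571 = square across the channel. Stiff hinge (about 0.06 N m), stays where it is left
- catch_pivot (a point): pivot of the catch, in the bar's middle height, 22 mm above the board: 45 mm across (rail x) and 5 mm along (rail y) from the rail's origin; same axes as the rail
- catch_end (a point): centre of the rounded free end of the catch bar, 68 mm from the pivot. The bar is 12 mm wide, 12 mm thick, its underside 16 mm and its top 28 mm above the board; it reaches 74 mm from the pivot. The side to push is the one that faces away from the channel when it is open; shut, its other side stands 2 mm behind the last knob of a row that is home
- knob1: gilded brass lotus knob, a round foot 38 mm across and 26 mm high with a narrower lotus bud on it, 61 mm tall in all, about 0.2 kg, standing in the channel. Origin: centre of its underside, z up. First of the row, nearest the end stop
- knob2: gilded brass lotus knob, a round foot 38 mm across and 26 mm high with a narrower lotus bud on it, 61 mm tall in all, about 0.2 kg, standing in the channel. Origin: centre of its underside, z up. Second of the row
- knob3: gilded brass lotus knob, a round foot 38 mm across and 26 mm high with a narrower lotus bud on it, 61 mm tall in all, about 0.2 kg, standing in the channel. Origin: centre of its underside, z up. Third of the row
- knob4: gilded brass lotus knob, a round foot 38 mm across and 26 mm high with a narrower lotus bud on it, 61 mm tall in all, about 0.2 kg, standing in the channel. Origin: centre of its underside, z up. Last of the row, farthest from the end stop, the one to push on
- collar: heavy dark bronze base collar, a ring 80 mm across and 34 mm high, standing flat on the board on the catch side of the rail near the stop end; not part of the job, leave it. Origin: centre of its underside
- grip: turned sandalwood grip, 34 mm across and 112 mm tall, standing upright on the board on the side of the rail away from the catch; leave it. Origin: centre of its underside
- drum: copper drum 84 mm across, 120 mm tall, standing on the table to the right of the board; leave it. Origin: centre of its underside
- bowl: small brass bowl 100 mm across, 45 mm high, on the table to the left of the board; leave it. Origin: centre of its underside
- jar: amber glass jar 64 mm across, 85 mm high, on the table to the left of the board; leave it. Origin: centre of its underside
There are look-alikes about, which are no part of the job. What is shaped like the knob3 but turquoise is not meant.

How it is judged:
By the outcome, as a careful person would: the job done as asked, in the order asked, and still so for the second after the job is handed in, with the robot touching nothing.
It also fails if it takes over 53 s, if anything falls off the work surface, if the arm or the gripper's body presses on something with over 40 N, if the wrist force passes 120 N, or if a joint passes its speed limit or range.

## Working session

There is one attempt and no reset: what is moved stays moved. The work goes in short steps, Python scripts to look and compute and a tool call to move; the robot and the scene stay as the last step left them, time stands still between calls to the robot, and variables do not carry over. Pictures are saved under pics/ and viewed, about 8 in all and at most 12, crops included, and the job is handed in when it is done.

Besides the shell and the picture viewer there is one more tool, called as name(argument=value, ...), one argument or row to a line, values as JSON. servo_tool: Moves the arm, as the interface text tells. Its arguments: {"type":"object","properties":{"targets":{"type":"array","items":{"type":"array"}},"gripper":{"type":"number"}},"required":["targets"]}

```bash
mkdir -p pics; python3 - <<'E'
from rig import telemetry, eyes
import cv2,numpy as np
s=telemetry.read_state();print(s['time_s'],s['position'],np.round(s['tcp_rot'],3).tolist(),s['force'],s['opening'])
for n in("scene","top"):
    c=eyes.capture(n);cv2.imwrite(f"pics/{n}0.png",c["pixels"]);np.savez(f"{n}.npz",K=c["intrinsics"],T=c["extrinsics"]);print(n,np.round(c["intrinsics"],1).tolist(),np.round(c["extrinsics"],3).tolist())
E
```

```text
0.0 [ 0.18033132 -0.59766766  0.22157874] [[0.957, 0.289, -0.0], [0.289, -0.957, 0.002], [0.0, -0.002, -1.0]] [-2.35771747e-01 -4.92410355e-05  7.07477317e-02] 0.9983586690850448
scene [[423.9, 0.0, 261.1], [0.0, 423.9, 194.4], [0.0, 0.0, 1.0]] [[0.076, 0.629, -0.774, 1.368], [0.997, -0.057, 0.052, -0.083], [-0.012, -0.775, -0.632, 0.804], [0.0, 0.0, 0.0, 1.0]]
top [[355.0, 0.0, 257.7], [0.0, 355.0, 196.5], [0.0, 0.0, 1.0]] [[0.012, -0.98, 0.198, 0.222], [-1.0, -0.008, 0.023, -0.019], [-0.021, -0.198, -0.98, 1.22], [0.0, 0.0, 0.0, 1.0]]
```

View pics/top0.png

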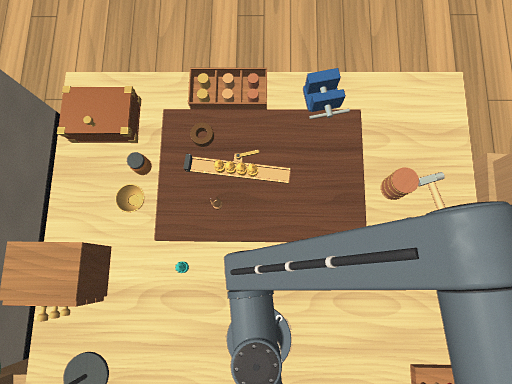

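View pics/scene0.png

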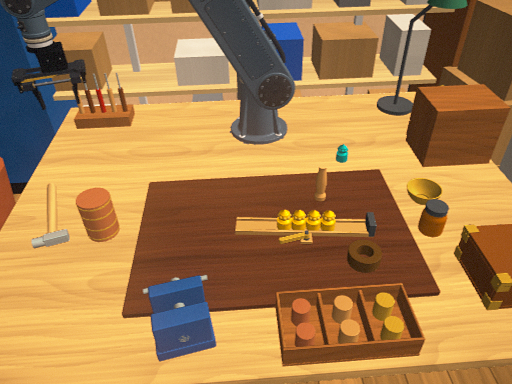

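The top view shows the rail with its steel stop at (188,162) and open end at (290,174). The gold knobs run from (220,166) to (253,170), the catch pivot is at (238,157) and its free end is at (259,152). Candidates for knob4: the four gold knobs (top view, x≈220, 231, 242 and 253), the turquoise look-alike at (182,267), and the pegs in the tray at (203–253, 78–95). I choose the gold knob at (253,170), the one farthest from the stop, and will check it in a close crop.

```bash
python3 - <<'E'
import cv2,numpy as np
a=cv2.imread("pics/top0.png")[140:215,175:305];b=cv2.imread("pics/scene0.png")[155:280,225:395]
a=cv2.resize(a,None,fx=4.6,fy=4.6,interpolation=cv2.INTER_CUBIC)[:300]
b=cv2.resize(b,(598,440)[:2],interpolation=cv2.INTER_CUBIC)[:300]
cv2.imwrite("pics/crop0.png",np.vstack([a,b]))
E
```

```text
(no output)
```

View pics/crop0.png

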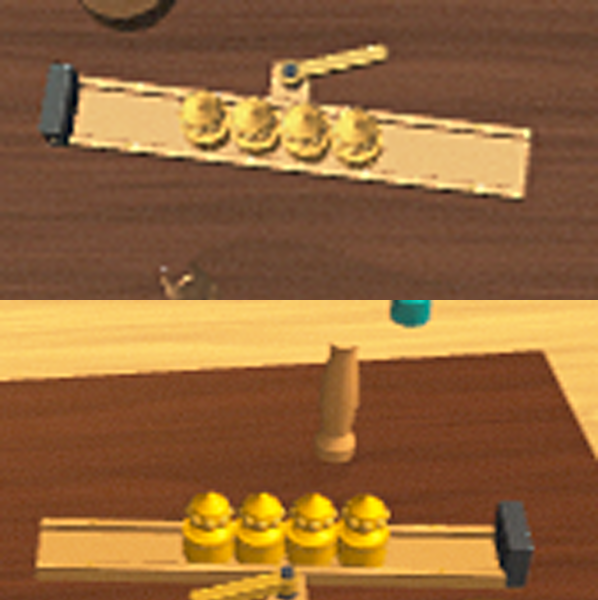

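The crop confirms four gold knobs in contact, with the last one at crop (358,135), which is top (253,169). The row is about 110 mm of free channel short of the stop. The catch is swung slightly outward and clear of the channel. Next I measure the rail frame.

```bash
cat > h.py <<'E'
import numpy as np,cv2
def cam(n): d=np.load(f"{n}.npz");return d["K"],d["T"]
def ray(n,p,z):
    K,T=cam(n);p=np.atleast_2d(np.asarray(p,float))
    d=np.c_[p,np.ones(len(p))]@np.linalg.inv(K).T@T[:3,:3].T
    return T[:3,3]+d*((z-T[2,3])/d[:,2:])
def proj(n,P):
    K,T=cam(n);q=(np.atleast_2d(P)-T[:3,3])@T[:3,:3]@K.T
    return q[:,:2]/q[:,2:]
E
python3 - <<'E'
from h import *
for n,(x0,x1,y0,y1) in {"top":(186,294,150,188),"scene":(232,372,212,240)}.items():
    im=cv2.imread(f"pics/{n}0.png");h=cv2.cvtColor(im,cv2.COLOR_BGR2HSV)
    m=((h[...,2]>150)).astype(np.uint8)
    w=np.zeros_like(m);w[y0:y1,x0:x1]=m[y0:y1,x0:x1]
    ys,xs=np.nonzero(w)
    # lower edge in top view (nearest robot wall), right end
    if n=="top":
        cols=range(198,286); lo=np.array([[c,ys[xs==c].max()+.5] for c in cols])
        up=np.array([[c,ys[xs==c].min()-.5] for c in range(268,286)]+[[c,ys[xs==c].min()-.5] for c in range(196,214)])
        rows=range(171,181); en=np.array([[xs[ys==r].max()+.5,r] for r in rows])
        E=ray(n,en,.032)
        for nm,e in(("lo",lo),("up",up)):
            P=ray(n,e,.032);f=np.polyfit(P[:,1],P[:,0],1);r=P[:,0]-np.polyval(f,P[:,1]);f=np.polyfit(P[abs(r)<.003,1],P[abs(r)<.003,0],1)
            print(nm,f,np.degrees(np.arctan(f[0])),r.std())
        print("end",E[:,:2].mean(0),np.polyfit(E[:,0],E[:,1],1))
print("pivot top",ray("top",[[175+290/4.6,140+71/4.6]],.05),"end c",ray("top",[[175+378/4.6,140+53/4.6]],.046))
print("piv scene",ray("scene",[[225+287/3.518,155+273/3.52]],.05))
print("stop bits",ray("top",[[175+72/4.6,140+70/4.6],[175+66/4.6,140+143/4.6]],.058))
# knob bases in the scene: foot bottoms
b=[[225+x/3.518,155+(y-300)/3.52] for x,y in((208,493),(262,493),(315,493),(368,493))]
print("buds scene z=.085",ray("scene",b,.085)[:,:2])
E
```

```text
lo [0.11703938 0.52287121] 6.675492480014074 0.0010418598161215347
up [0.11592284 0.57717288] 6.612375767404027 0.0010503680999101102
end [ 0.53683237 -0.09939936] [-0.087482   -0.05243618]
pivot top [[0.6023207  0.07782325 0.05      ]] end c [[0.61812319 0.01213707 0.046     ]]
piv scene [[0.60753918 0.08149149 0.05      ]]
stop bits [[0.59964188 0.24016365 0.058     ]
 [0.54321618 0.2418222  0.058     ]]
buds scene z=.085 [[0.55539977 0.02972899]
 [0.5589315  0.06893233]
 [0.56239342 0.10736066]
 [0.56585096 0.14574053]]
```

Rail frame: origin ≈ (0.559, 0.079), y axis ≈ (0.116, 0.993), x axis ≈ (0.993, −0.116). Knob4 is at rail y ≈ −0.05, and the catch angle is about −0.3. Next I go above the channel behind knob4, turning the tool square to the rail with the fingers shut.

servo_tool(
  targets=[
    [[0.043, -0.037, 0], [0, 0, 0.034]],
    [[0.086, -0.074, 0], [0, 0, 0.068]],
    [[0.129, -0.111, 0], [0, 0, 0.102]],
    [[0.172, -0.147, 0], [0, 0, 0.136]],
    [[0.215, -0.184, 0], [0, 0, 0.17]],
    [[0.258, -0.221, 0], [0, 0, 0.204]],
    [[0.301, -0.258, 0], [0, 0, 0.238]],
    [[0.344, -0.295, 0], [0, 0, 0.272]],
    [[0.387, -0.332, 0], [0, 0, 0.306]],
    [[0.43, -0.368, 0], [0, 0, 0.34]],
    [[0.473, -0.405, 0], [0, 0, 0.374]],
    [[0.517, -0.442, 0], [0, 0, 0.408]],
  ],
  gripper=0,
)

```text
time_s: 1.6
position: [0.5484, -0.0242, 0.2223]
tcp_rot: [[0.993, -0.116, -0.001], [-0.116, -0.993, -0.0], [-0.001, 0.0, -1.0]]
force: [1.3, -0.2, -0.0]
opening: 0.012
```

servo_tool(
  targets=[
    [[0, 0, 0], [0, 0, 0]],
    [[0, 0, 0], [0, 0, 0]],
  ],
)

```text
time_s: 1.85
position: [0.5471, -0.0259, 0.222]
tcp_rot: [[0.993, -0.114, -0.002], [-0.114, -0.994, -0.0], [-0.002, 0.0, -1.0]]
force: [-0.9, 0.1, 0.2]
opening: 0.006
```

```bash
cat >> h.py <<'E'
O=np.array([.5592,.0792]);U=np.array([.1157,.9933]);V=np.array([.9933,-.1157])
def rail(p): p=np.atleast_2d(p)[:,:2]-O; return np.c_[p@V,p@U]
def tool(s): 
    print(round(s['time_s'],2),"z",round(s['position'][2],4),"rail",rail(s['position']).round(4),"F rail",(s['force'][:2]@V).round(1),(s['force'][:2]@U).round(1),s['force'][2].round(1),"open",round(s['opening'],3)); print("tool axes x,y in rail",[[round(float(s['tcp_rot'][:2,i]@V),3),round(float(s['tcp_rot'][:2,i]@U),3)] for i in(0,1)])
E
python3 - <<'E'
from h import *
from rig import telemetry
tool(telemetry.read_state())
print("grip",rail(ray("scene",[[320.2,199]],.018)),"piv",rail(ray("top",[[238,155.4]],.05)))
E
```

```text
1.85 z 0.222 rail [[ 0.0002 -0.1057]] F rail -0.9 -0.0 0.2 open 0.006
tool axes x,y in rail [[1.0, 0.002], [0.002, -1.0]]
grip [[-0.1246417   0.05638125]] piv [[0.04309699 0.0037879 ]]
```

servo_tool(
  targets=[
    [[0, 0, 0.045], [0, 0, 0]],
    [[0, 0, 0.09], [0, 0, 0]],
    [[0, 0, 0.13], [0, 0, 0]],
    [[0, 0, 0.16], [0, 0, 0]],
    [[0, 0, 0.18], [0, 0, 0]],
    [[0, 0, 0.191], [0, 0, 0]],
    [[0, 0, 0.191], [0, 0, 0]],
  ],
)

```text
time_s: 2.72
position: [0.5471, -0.0268, 0.0312]
tcp_rot: [[0.993, -0.117, -0.001], [-0.117, -0.993, 0.0], [-0.002, -0.0, -1.0]]
force: [0.7, -0.7, 0.1]
opening: 0.008
```

```bash
python3 - <<'E'
from h import *
from rig import telemetry,eyes
tool(telemetry.read_state())
a=eyes.capture("top")["pixels"][110:220,175:305];b=eyes.capture("scene")["pixels"][155:280,225:395]
cv2.imwrite("pics/c1.png",np.vstack([cv2.resize(a,(600,300)) if 0 else cv2.resize(a,None,fx=4,fy=4)[100:400,:520],cv2.resize(b,(520,382))[:300]]))
E
```

```text
2.73 z 0.0312 rail [[ 0.0003 -0.1067]] F rail 0.8 -0.6 0.1 open 0.008
tool axes x,y in rail [[1.0, -0.001], [-0.001, -1.0]]
```

View pics/c1.png

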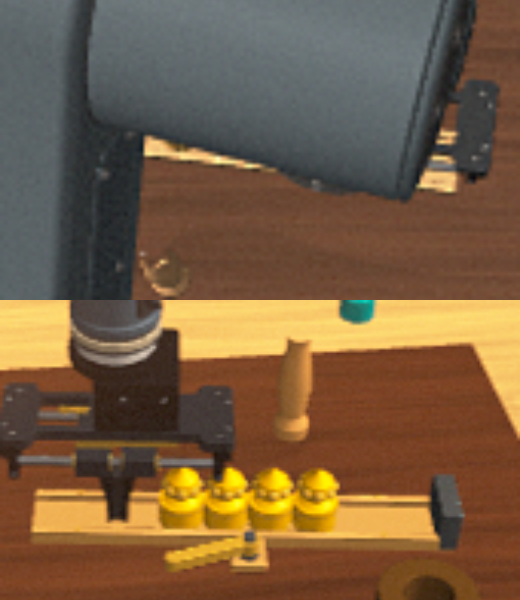

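The picture shows the fingers standing in the channel behind the last gold knob, at crop (117,515), with the row untouched and the body clear above it. Next I push gently along rail +y, which is tool −y.

servo_tool(
  targets=[
    [[0, -0.004, 0], [0, 0, 0]],
    [[0, -0.008, 0], [0, 0, 0]],
    [[0, -0.011, 0], [0, 0, 0]],
    [[0, -0.013, 0], [0, 0, 0]],
    [[0, -0.015, 0], [0, 0, 0]],
    [[0, -0.017, 0], [0, 0, 0]],
    [[0, -0.019, 0], [0, 0, 0]],
    [[0, -0.021, 0], [0, 0, 0]],
    [[0, -0.023, 0], [0, 0, 0]],
    [[0, -0.025, 0], [0, 0, 0]],
    [[0, -0.027, 0], [0, 0, 0]],
    [[0, -0.029, 0], [0, 0, 0]],
  ],
)

```text
time_s: 4.32
position: [0.5515, 0.0019, 0.0317]
tcp_rot: [[0.993, -0.114, 0.0], [-0.114, -0.993, -0.001], [0.001, 0.001, -1.0]]
force: [0.1, -4.7, -0.5]
opening: 0.006
```

servo_tool(
  targets=[
    [[0, -0.002, 0], [0, 0, 0]],
    [[0, -0.004, 0], [0, 0, 0]],
    [[0, -0.006, 0], [0, 0, 0]],
    [[0, -0.009, 0], [0, 0, 0]],
    [[0, -0.012, 0], [0, 0, 0]],
    [[0, -0.015, 0], [0, 0, 0]],
    [[0, -0.018, 0], [0, 0, 0]],
    [[0, -0.021, 0], [0, 0, 0]],
    [[0, -0.024, 0], [0, 0, 0]],
    [[0, -0.027, 0], [0, 0, 0]],
    [[0, -0.03, 0], [0, 0, 0]],
    [[0, -0.033, 0], [0, 0, 0]],
  ],
)

```text
time_s: 5.82
position: [0.5551, 0.0347, 0.0316]
tcp_rot: [[0.993, -0.114, 0.0], [-0.114, -0.993, -0.001], [0.0, 0.001, -1.0]]
force: [-1.0, -5.2, 0.3]
opening: 0.005
```

```bash
python3 - <<'E'
from h import *
from rig import telemetry,eyes
tool(telemetry.read_state())
b=eyes.capture("scene")["pixels"][155:280,225:395]
cv2.imwrite("pics/c2.png",cv2.resize(b,(600,441)))
E
```

```text
5.83 z 0.0316 rail [[ 0.0011 -0.0447]] F rail -0.4 -5.3 0.3 open 0.005
tool axes x,y in rail [[1.0, 0.001], [0.001, -1.0]]
```

View pics/c2.png

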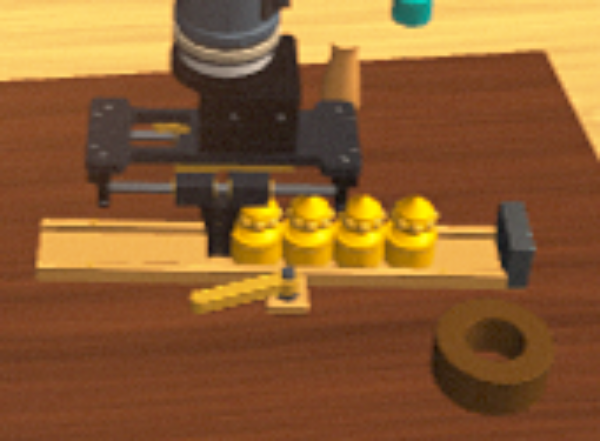

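The row moves together and upright with about 5 N of push, and roughly 45 mm remains to the stop (crop: front knob's edge x≈437, stop x≈500).

servo_tool(
  targets=[
    [[0, -0.003, 0], [0, 0, 0]],
    [[0, -0.006, 0], [0, 0, 0]],
    [[0, -0.009, 0], [0, 0, 0]],
    [[0, -0.012, 0], [0, 0, 0]],
    [[0, -0.015, 0], [0, 0, 0]],
    [[0, -0.018, 0], [0, 0, 0]],
    [[0, -0.021, 0], [0, 0, 0]],
    [[0, -0.024, 0], [0, 0, 0]],
    [[0, -0.027, 0], [0, 0, 0]],
    [[0, -0.03, 0], [0, 0, 0]],
    [[0, -0.033, 0], [0, 0, 0]],
    [[0, -0.035, 0], [0, 0, 0]],
  ],
)

```text
time_s: 7.38
position: [0.5589, 0.0696, 0.0316]
tcp_rot: [[0.993, -0.114, -0.0], [-0.114, -0.993, -0.001], [-0.0, 0.001, -1.0]]
force: [-0.5, -4.9, 0.3]
opening: 0.005
```

servo_tool(
  targets=[
    [[0, -0.001, 0], [0, 0, 0]],
    [[0, -0.002, 0], [0, 0, 0]],
    [[0, -0.003, 0], [0, 0, 0]],
    [[0, -0.004, 0], [0, 0, 0]],
    [[0, -0.005, 0], [0, 0, 0]],
    [[0, -0.006, 0], [0, 0, 0]],
  ],
)

```text
time_s: 8.12
position: [0.5595, 0.0754, 0.0316]
tcp_rot: [[0.993, -0.114, -0.001], [-0.114, -0.993, -0.001], [-0.0, 0.001, -1.0]]
force: [0.1, -5.2, 1.2]
opening: 0.006
```

```bash
python3 - <<'E'
from h import *
from rig import telemetry
tool(telemetry.read_state())
E
```

```text
8.12 z 0.0316 rail [[ 0.0007 -0.0037]] F rail 0.7 -5.2 1.2 open 0.006
tool axes x,y in rail [[1.0, 0.001], [0.001, -1.0]]
```

servo_tool(
  targets=[
    [[0, -0.001, 0], [0, 0, 0]],
    [[0, -0.002, 0], [0, 0, 0]],
    [[0, -0.003, 0], [0, 0, 0]],
    [[0, -0.003, 0], [0, 0, 0]],
  ],
)

```text
time_s: 8.62
position: [0.5599, 0.0785, 0.0316]
tcp_rot: [[0.993, -0.114, -0.0], [-0.114, -0.993, -0.001], [-0.0, 0.001, -1.0]]
force: [-0.3, -4.5, 0.4]
opening: 0.005
```

```bash
python3 - <<'E'
from h import *
from rig import telemetry,eyes
tool(telemetry.read_state())
b=eyes.capture("scene")["pixels"][185:260,285:385]
cv2.imwrite("pics/c3.png",cv2.resize(b,(600,450),interpolation=cv2.INTER_CUBIC))
E
```

```text
8.62 z 0.0316 rail [[ 0.0008 -0.0006]] F rail 0.2 -4.5 0.4 open 0.005
tool axes x,y in rail [[1.0, 0.001], [0.001, -1.0]]
```

View pics/c3.png

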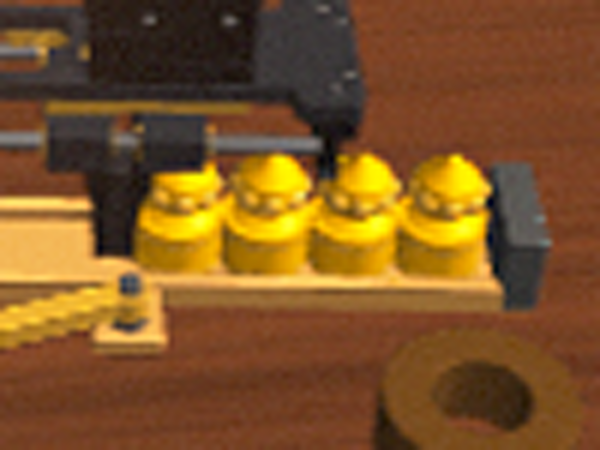

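Upright and in contact, the first knob is within 2–4 mm of the stop (crop: foot edge x≈487, stop x≈493). I finish in small steps.

servo_tool(
  targets=[
    [[0, -0.0005, 0], [0, 0, 0]],
    [[0, -0.001, 0], [0, 0, 0]],
    [[0, -0.0015, 0], [0, 0, 0]],
    [[0, -0.002, 0], [0, 0, 0]],
  ],
)

```text
time_s: 9.18
position: [0.5601, 0.0804, 0.0316]
tcp_rot: [[0.993, -0.114, -0.001], [-0.114, -0.993, -0.001], [-0.0, 0.001, -1.0]]
force: [-1.3, -5.8, 0.6]
opening: 0.006
```

servo_tool(
  targets=[
    [[0, -0.0005, 0], [0, 0, 0]],
    [[0, -0.001, 0], [0, 0, 0]],
    [[0, -0.0015, 0], [0, 0, 0]],
  ],
)

```text
time_s: 9.55
position: [0.5603, 0.0819, 0.0316]
tcp_rot: [[0.993, -0.115, -0.001], [-0.115, -0.993, -0.001], [-0.0, 0.001, -1.0]]
force: [-0.9, -5.3, 0.9]
opening: 0.011
```

servo_tool(
  targets=[
    [[0, -0.0005, 0], [0, 0, 0]],
    [[0, -0.001, 0], [0, 0, 0]],
    [[0, -0.0015, 0], [0, 0, 0]],
  ],
)

```text
time_s: 9.93
position: [0.5604, 0.0829, 0.0316]
tcp_rot: [[0.994, -0.114, -0.001], [-0.114, -0.994, -0.002], [-0.0, 0.002, -1.0]]
force: [-0.8, -8.8, 1.1]
opening: 0.006
```

servo_tool(
  targets=[
    [[0, -0.0005, 0], [0, 0, 0]],
    [[0, -0.001, 0], [0, 0, 0]],
  ],
)

```text
time_s: 10.18
position: [0.5605, 0.083, 0.0317]
tcp_rot: [[0.994, -0.113, -0.001], [-0.113, -0.994, -0.003], [-0.001, 0.003, -1.0]]
force: [-1.5, -12.5, 2.2]
opening: 0.006
```

Contact with the stop: the position stalls and the force climbs from 5 to 12.5 N. I back off, lift and go round to the outer side of the catch.

servo_tool(
  targets=[
    [[0, 0.003, 0], [0, 0, 0]],
    [[0, 0.01, 0], [0, 0, 0]],
    [[0, 0.025, 0], [0, 0, 0]],
    [[0, 0.035, -0.02], [0, 0, 0]],
    [[0, 0.04, -0.05], [0, 0, 0]],
    [[0, 0.047, -0.08], [0, 0, 0]],
    [[0.03, 0.047, -0.09], [0, 0, 0]],
    [[0.065, 0.047, -0.09], [0, 0, 0]],
    [[0.094, 0.047, -0.075], [0, 0, 0]],
    [[0.094, 0.047, -0.04], [0, 0, 0]],
    [[0.094, 0.047, -0.015], [0, 0, 0]],
    [[0.094, 0.047, -0.005], [0, 0, 0]],
  ],
)

```text
time_s: 11.68
position: [0.6479, 0.0273, 0.0361]
tcp_rot: [[0.993, -0.116, -0.002], [-0.116, -0.993, 0.0], [-0.002, -0.0, -1.0]]
force: [-0.4, 0.1, 0.4]
opening: 0.005
```

servo_tool(
  targets=[
    [[0, 0, -0.001], [0, 0, 0]],
  ],
)

```text
time_s: 11.8
position: [0.6486, 0.0275, 0.0379]
tcp_rot: [[0.993, -0.115, -0.0], [-0.115, -0.993, 0.0], [-0.0, -0.0, -1.0]]
force: [0.0, 0.1, -0.4]
opening: 0.003
```

```bash
python3 - <<'E'
from h import *
from rig import telemetry,eyes
s=telemetry.read_state();tool(s)
b=eyes.capture("scene")["pixels"][185:275,245:385]
cv2.imwrite("pics/c4.png",cv2.resize(b,(700,450),interpolation=cv2.INTER_CUBIC))
P=np.array([.045,.005]);p0=rail(s['position'])[0]
for hy in(.009,):
  hx=.0095
  for t in np.r_[-.3:1.5:10j,1.571]:
    d=np.array([-np.sin(t),-np.cos(t)]);p=np.array([-np.cos(t),np.sin(t)])
    C=P+.055*d-.006*p-np.array([-hx,hy if t>0 else hy*np.sin(t)/.3 if t>-.3 else -hy])
    D=C-p0;print(round(t,2),"tool dx dy mm",(D*[1,-1]*1000).round(1))
E
```

```text
11.8 z 0.0379 rail [[ 0.0947 -0.041 ]] F rail -0.0 0.1 -0.4 open 0.003
tool axes x,y in rail [[1.0, 0.0], [0.0, -1.0]]
-0.3 tool dx dy mm [-18.2  -4.2]
-0.1 tool dx dy mm [-28.8   5.1]
0.1 tool dx dy mm [-39.8  18.3]
0.3 tool dx dy mm [-50.8  17.3]
0.5 tool dx dy mm [-61.3  14.1]
0.7 tool dx dy mm [-71.1   8.9]
0.9 tool dx dy mm [-79.6   1.9]
1.1 tool dx dy mm [-86.5  -6.7]
1.3 tool dx dy mm [-91.6 -16.5]
1.5 tool dx dy mm [-94.7 -27.1]
1.57 tool dx dy mm [-95.2 -31. ]
```

View pics/c4.png

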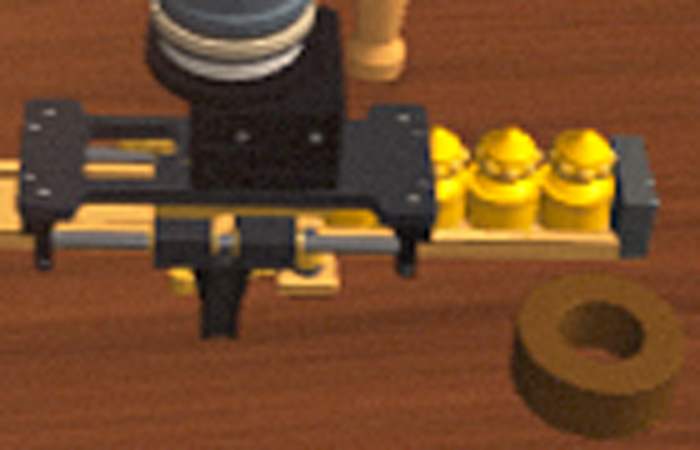

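The row stands at the stop (crop (580,180) next to (630,190)), and the finger is at (220,330), outside the catch. Next I sweep the catch along an arc about its pivot.

servo_tool(
  targets=[
    [[-0.009, 0, 0], [0, 0, 0]],
    [[-0.017, 0.003, 0], [0, 0, 0]],
    [[-0.023, 0.007, 0], [0, 0, 0]],
    [[-0.029, 0.011, 0], [0, 0, 0]],
    [[-0.035, 0.015, 0], [0, 0, 0]],
    [[-0.04, 0.018, 0], [0, 0, 0]],
    [[-0.046, 0.018, 0], [0, 0, 0]],
    [[-0.051, 0.017, 0], [0, 0, 0]],
    [[-0.056, 0.016, 0], [0, 0, 0]],
    [[-0.061, 0.014, 0], [0, 0, 0]],
    [[-0.066, 0.012, 0], [0, 0, 0]],
    [[-0.071, 0.009, 0], [0, 0, 0]],
  ],
)

```text
time_s: 13.35
position: [0.5769, 0.0273, 0.0376]
tcp_rot: [[0.993, -0.115, 0.0], [-0.115, -0.993, -0.0], [0.0, -0.0, -1.0]]
force: [1.0, -1.6, -0.7]
opening: 0.002
```

servo_tool(
  targets=[
    [[-0.005, -0.003, 0], [0, 0, 0]],
    [[-0.009, -0.007, 0], [0, 0, 0]],
    [[-0.012, -0.011, 0], [0, 0, 0]],
    [[-0.016, -0.016, 0], [0, 0, 0]],
    [[-0.018, -0.02, 0], [0, 0, 0]],
    [[-0.02, -0.025, 0], [0, 0, 0]],
    [[-0.022, -0.03, 0], [0, 0, 0]],
    [[-0.023, -0.035, 0], [0, 0, 0]],
  ],
)

```text
time_s: 14.35
position: [0.5579, 0.0648, 0.0375]
tcp_rot: [[0.993, -0.115, -0.001], [-0.115, -0.993, 0.0], [-0.001, 0.0, -1.0]]
force: [0.1, -0.9, 0.5]
opening: 0.007
```

```bash
python3 - <<'E'
from h import *
from rig import telemetry,eyes
s=telemetry.read_state();tool(s)
b=eyes.capture("scene")["pixels"][185:275,245:385]
cv2.imwrite("pics/c5.png",cv2.resize(b,(700,450),interpolation=cv2.INTER_CUBIC))
E
```

```text
14.35 z 0.0375 rail [[ 0.0004 -0.0145]] F rail 0.2 -0.9 0.5 open 0.007
tool axes x,y in rail [[1.0, 0.001], [0.001, -1.0]]
```

View pics/c5.png

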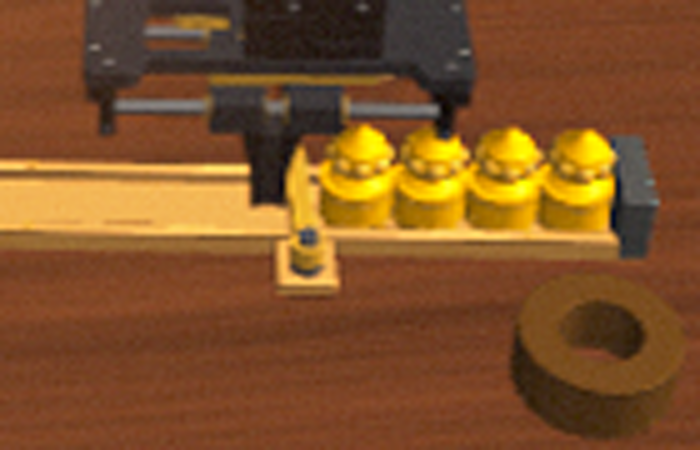

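The catch is nearly across, at crop (300,190), and about 5 mm short of square. I push on until it meets its stop.

servo_tool(
  targets=[
    [[0, -0.001, 0], [0, 0, 0]],
    [[0, -0.002, 0], [0, 0, 0]],
    [[0, -0.003, 0], [0, 0, 0]],
    [[0, -0.004, 0], [0, 0, 0]],
  ],
)

```text
time_s: 14.9
position: [0.5583, 0.0684, 0.0374]
tcp_rot: [[0.993, -0.115, -0.001], [-0.115, -0.993, 0.0], [-0.001, 0.0, -1.0]]
force: [-1.1, -1.6, -0.6]
opening: 0.006
```

servo_tool(
  targets=[
    [[0, -0.0005, 0], [0, 0, 0]],
    [[0, -0.001, 0], [0, 0, 0]],
    [[0, -0.0015, 0], [0, 0, 0]],
    [[0, -0.002, 0], [0, 0, 0]],
  ],
)

```text
time_s: 15.4
position: [0.5584, 0.0688, 0.0374]
tcp_rot: [[0.994, -0.114, -0.002], [-0.114, -0.994, -0.002], [-0.001, 0.003, -1.0]]
force: [-2.9, -8.2, 0.6]
opening: 0.009
```

It has stalled with the force at 8 N. The finger sits 14.3 mm behind its contact position on knob4, against 14 mm expected (12 mm bar plus 2 mm gap). One more small press, then I retreat and look.

servo_tool(
  targets=[
    [[0, -0.001, 0], [0, 0, 0]],
    [[0, -0.001, 0], [0, 0, 0]],
  ],
)

```text
time_s: 15.65
position: [0.5584, 0.0688, 0.0374]
tcp_rot: [[0.994, -0.113, -0.002], [-0.113, -0.994, -0.004], [-0.002, 0.004, -1.0]]
force: [-2.7, -10.5, 0.3]
opening: 0.008
```

servo_tool(
  targets=[
    [[0, 0.004, 0], [0, 0, 0]],
    [[0, 0.015, 0], [0, 0, 0]],
    [[0, 0.035, 0], [0, 0, 0]],
    [[0, 0.05, -0.02], [0, 0, 0]],
    [[0, 0.07, -0.06], [0, 0, 0]],
    [[0, 0.11, -0.11], [0, 0, 0]],
    [[0, 0.16, -0.16], [0, 0, 0]],
    [[-0.02, 0.21, -0.19], [0, 0, 0]],
    [[-0.05, 0.26, -0.19], [0, 0, 0]],
    [[-0.08, 0.31, -0.19], [0, 0, 0]],
    [[-0.08, 0.36, -0.19], [0, 0, 0]],
    [[-0.08, 0.36, -0.19], [0, 0, 0]],
  ],
)

```text
time_s: 17.15
position: [0.4376, -0.2817, 0.2293]
tcp_rot: [[0.993, -0.121, 0.003], [-0.121, -0.993, -0.004], [0.004, 0.003, -1.0]]
force: [0.1, 0.3, -0.3]
opening: 0.004
```

```bash
python3 - <<'E'
from h import *
from rig import telemetry,eyes
s=telemetry.read_state();tool(s)
a=eyes.capture("top")["pixels"];b=eyes.capture("scene")["pixels"]
cv2.imwrite("pics/top9.png",a)
cv2.imwrite("pics/c6.png",np.vstack([cv2.resize(a[140:215,175:305],(600,346),interpolation=cv2.INTER_CUBIC)[:230],cv2.resize(b[180:270,265:400],(600,400)[:2],interpolation=cv2.INTER_CUBIC)[:370]]))
E
```

```text
17.15 z 0.2293 rail [[-0.079  -0.3725]] F rail 0.1 0.3 -0.3 open 0.004
tool axes x,y in rail [[1.0, -0.005], [-0.005, -1.0]]
```

View pics/c6.png

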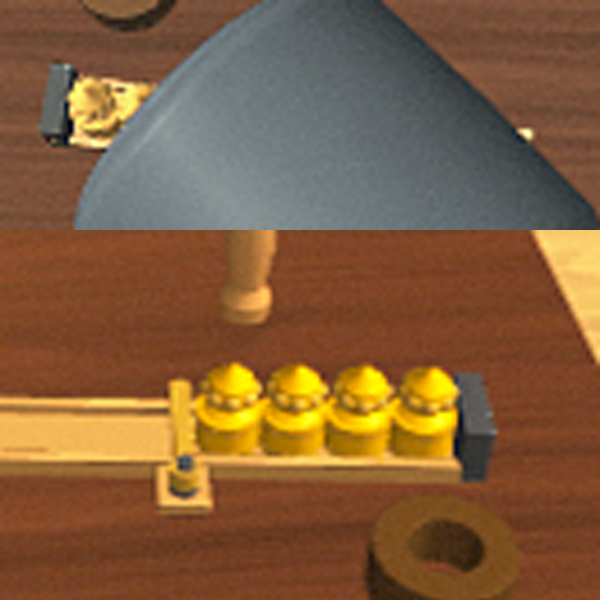

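The picture shows four upright knobs in contact, with the first against the stop at crop (455,420). The catch lies square across the channel at (180,420), just behind the last knob, and the robot is clear. I hand in.

```bash
python3 -c "
from rig import order
print(order.hand_in())"
```

```text
the job is handed in; nothing more can be done
None
```

The row is home against the steel stop, the catch is shut behind it, and the job is handed in at about 17 s on the robot's clock.

- **Row:** I pushed only the last knob, with shut fingers in the channel. It took about 5 N, until the motion stalled and the force rose to 12.5 N.
- **Catch:** I swept it round from outside until it stalled at 8–10 N. The finger then sat 14.3 mm behind its contact position on the last knob, against the expected 14 mm (12 mm bar plus 2 mm gap).
- **Last picture:** The scene view shows four upright touching knobs with the first at the stop and the catch square across. The grip and collar appear unmoved, and the robot is clear.
- **Not checked:** In the last top view the arm hid most of the row, so the square catch rests on the scene view and the forces. The drum, bowl and jar were not in the last crop, but the arm stayed well away from them.

No check failed or disagreed beyond the 2–3 mm of measuring error.

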